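# Set up a stacking-load test on a sealed water cup

### The job

Set up the stacking-load test: stand the tall sealed cup, foil lid up, in the middle of the low steel test stand, then gently lay the square aluminium spreader plate centred on its lid, then the flat disc weight centred on the plate, and last the weight with the knob, knob up, centred on the disc. Build it in that order, put each thing down rather than dropping it (the lid is only foil), and leave the short cup and the tape roll where they are.

Things in the scene. Friction and masses are not known exactly. Their poses are not given: they have to be found in the camera images.
- stand_top (a point): Test stand, fixed: square steel base 110 x 110 mm, 15 mm high, with a round dark steel pad 72 mm in diameter and 5 mm high in its middle. The point is the centre of the pad's top face, 20 mm above the table; z up, x and y along the sides of the base.
- cup_c (a point): Tall sealed water cup, clear bluish plastic, plain blue band, foil lid: 60 mm high, 58 mm in diameter at the lid, tapering straight to 52 mm at the foot (55 mm half-way up); about 0.13 kg; rigid. The foil lid is flat and flush with the top. The point is its centre, half-way up (30 mm above its foot); z up.
- plate_c (a point): Square spreader plate, bare aluminium, 64 x 64 mm, 12 mm thick, lying flat; about 0.14 kg. The point is its centre, half-way through its thickness (6 mm); x and y square to its edges, z up.
- disc_c (a point): Flat disc weight, plain steel cylinder 56 mm in diameter, 30 mm high, flat on top without a knob; about 0.55 kg. The point is its centre, half-way up (15 mm); z up.
- knobwt_c (a point): Knobbed weight, steel: a cylinder 40 mm in diameter and 30 mm high, on it a neck 12 mm in diameter and 8 mm high, on that a knob 20 mm in diameter and 10 mm high; 48 mm high in all; about 0.30 kg. The point is on its axis half-way up (24 mm above its foot); z up.
- shortcup_c (a point): Short sealed cup of the same make as the tall one, a bystander to leave where it is: 34 mm high, wider than the tall one, 76 mm in diameter at the foil lid, 68 mm at the foot. The point is its centre, 17 mm up.
- tape_c (a point): Roll of brown packing tape lying flat, a bystander to leave where it is: 80 mm outside diameter, 60 mm hole, 48 mm high. The point is its centre, 24 mm up. (Other equipment, among it a stack of loose foil lids, a scale, a bottle and bins of cups, stands fixed along the far edge beyond 0.70 m ahead of the robot and at the sides beyond 0.42 m left and right, up to 0.2 m high.)
There are look-alikes about, which are no part of the job. What is shaped like the part that bears stand_top but green or orange is not meant.

How it is judged (in metres and radians):
On the way, in this order (a step that is already met when the one before it is completed fails the run):
1. the tall cup stands upright and centred on the test stand, let go (horizontal distance between cup_c and stand_top below 0.012 m and z of cup_c in the frame of stand_top between 0.026 and 0.034 m and angle between cup_c's own z axis and vertical below 0.1 rad and contact force between cup and the fingers below 0.1 N), for 0.2 s.
2. the square plate lies centred on the tall cup's lid, let go (horizontal distance between cup_c and stand_top below 0.012 m and z of cup_c in the frame of stand_top between 0.026 and 0.034 m and angle between each of cup_c, plate_c's own z axis and vertical below 0.1 rad and horizontal distance between plate_c and cup_c below 0.01 m and z of plate_c in the frame of cup_c between 0.032 and 0.04 m and contact force between plate and the fingers below 0.1 N), for 0.2 s.
3. the flat disc weight stands centred on the plate, let go (horizontal distance between cup_c and stand_top below 0.012 m and z of cup_c in the frame of stand_top between 0.026 and 0.034 m and angle between each of cup_c, plate_c, disc_c's own z axis and vertical below 0.1 rad and horizontal distance between plate_c and cup_c below 0.01 m and z of plate_c in the frame of cup_c between 0.032 and 0.04 m and horizontal distance between disc_c and plate_c below 0.01 m and z of disc_c in the frame of plate_c between 0.017 and 0.025 m and contact force between disc and the fingers below 0.1 N), for 0.2 s.
4. the knobbed weight stands centred on the disc weight, let go (horizontal distance between cup_c and stand_top below 0.012 m and z of cup_c in the frame of stand_top between 0.026 and 0.034 m and angle between each of cup_c, plate_c, disc_c, knobwt_c's own z axis and vertical below 0.1 rad and horizontal distance between plate_c and cup_c below 0.01 m and z of plate_c in the frame of cup_c between 0.032 and 0.04 m and horizontal distance between disc_c and plate_c below 0.01 m and z of disc_c in the frame of plate_c between 0.017 and 0.025 m and horizontal distance between knobwt_c and disc_c below 0.01 m and z of knobwt_c in the frame of disc_c between 0.035 and 0.043 m and contact force between knobwt and the fingers below 0.1 N), for 0.2 s.
At the end, for the whole second after the job is handed in: Tall cup upright on the stand's pad, centred within 12 mm; plate flat on its lid, disc weight on the plate and knobbed weight on the disc, each centred within 10 mm of the one below, seated (within 4 mm of the exact height) and upright within 0.1 rad; all released and at rest (all of step 4 and contact force between each of cup, plate, disc and the fingers below 0.1 N and linear speed of each of cup, plate, disc, knobwt below 0.01 m/s); the robot touches nothing.
It fails at once if the short cup is moved more than 30 mm (distance of shortcup_c from where it was at the start of the episode above 0.03 m).
It fails at once if the tape roll is moved more than 30 mm (distance of tape_c from where it was at the start of the episode above 0.03 m).
It fails at once if the plate is dropped or pressed hard on the foil lid (over 60 N) (contact force between plate and cup above 60 N).
It also fails if it takes over 106 s, if anything falls off the work surface, if the arm or the gripper's body presses on something with over 40 N, if the wrist force passes 120 N, or if a joint passes its speed limit or range.

### The arm

A 6-joint arm with a two-finger parallel gripper is mounted at the origin on the work surface. World frame = base frame: x ahead of the robot, y to its left, z up, the work surface at z = 0. Lengths are in mm, angles in rad, forces in N, time in s.
With the tool pointing down it reaches from about 275 to 1000 mm from the base axis. Payload 8.4 kg.
Tool frame: the origin (TCP) lies between the finger pads; the fingertips stand 22 mm ahead of it and the grasp point (between the pads) lies 3 mm ahead of it; z points along the fingers, y is the line along which they close (so a half turn about z gives the same grasp; the last joint's range is limited). The gripper opens to 85 mm and grips with 20 to 120 N. Pads are 22 mm wide; open, the fingers measure 114 mm over their backs; the gripper's body (76 mm by 85 mm) begins 54 mm behind the grasp point. The pads swing forward as they close: fully open they stand 13 mm farther back than shut.
Start: joints at [1.282, 0.353, 1.633, -0, 1.155, -0.002], TCP at [176.801, 599.474, 253.281] pointing down, gripper open.
Joint ranges: [-2.63, 2.63], [-0.92, 2.1], [0.06, 2.66], [-1.3, 4.44], [0, 2.69], [-3.02, 3.02]. Speed limits (rad/s): [2.22, 2.22, 2.79, 3.14, 3.14, 3.14].

### API

Orientations are given as [roll, pitch, yaw] about the fixed x, y, z axes, in that order (R = Rz(yaw) Ry(pitch) Rx(roll)).
In Python, from rig import r, grab_frame gives the robot as it stands.
- The arm moves only by the shell command python3 -m inch 'ROWS' [FORCE]. ROWS is JSON, a list of rows, each a list of 7 numbers: the turn, a rotation vector about the tool's x, y, z as a fraction of full scale, then the shift along the tool's x, y, z as a fraction of full scale, then the closure, from 0 (fully open) to 1 (shut). In form: [[rx, ry, rz, dx, dy, dz, fingers], ...]. A call has 1 to 8 rows; each row shifts and turns the commanded pose from where the row before left it, along the tool's axes as they then stand; what a row does not reach is not made up. Full scale, the value 1, is 2.5 cm for a shift and pi rad for a turn. A row lasts 1/12 s, in which the tool goes at most 41.7 mm and 7.16 degrees, less where a joint would pass 70% of its speed; a pose out of reach is approached as far as the arm can. A call with a number of a shift or a turn outside -1 to 1 is refused whole. A call with a gripper value outside its range is refused whole. The fingers move at their own pace and stop on an object; FORCE is the grip in N (left out, the last holds). Time passes only in rows, so rows that do not move let the fingers close. It gives the time, the measured TCP pose, the force, the opening and the grip force at its end, in the units of the state.
- r.sense(): the state, without advancing time (a new reading comes with each control period).
- grab_frame(name): name is "side" or "top" or "wrist"; returns a dict with "pixels" (420x560x3 uint8, red, green, blue), "z_map" (420x560 float32, mm along the optical axis (not along the pixel's ray), 0 where there is no reading), "vertical_fov" (degrees; the focal length in pixels is half the picture's height over the tangent of half this angle, whatever the lens; pixels are square), "cx", "cy" (the principal point, pixels), "cam_to_world" (4x4, takes a point from camera to world coordinates). Camera axes: x right, y down, z forward; pixel columns grow to the right and rows downward; lengths in mm; the calibration is good to about 2 mm. A picture is of the moment at which its call begins.
- r.sign_off(): hands the job in; it is judged then, once.
The state is a dict: "clock": time; "qpos": joint angles; "qvel": joint speeds; "joint_efforts": joint torques, N m; "eef_pos": TCP position; "tcp_rot": TCP orientation; "contact_force": force on the tool from outside, world axes, zero at the start; "wrist_torque": the same for the moment, N m; "opening": opening from 0.0 (shut) to 1.0 (fully open); "grasp_force": force on a finger pad.
Only numpy, scipy, OpenCV 4.12 (cv2) and the standard library are available. Lean on these libraries where they do the work, as an engineer would, in place of code of your own. Each camera call takes 0.05 s, during which the arm holds its last target. There are 200 camera calls.

## Working session

There is one attempt and no reset: what is moved stays moved. The work goes in short steps, Python scripts to look and compute and a shell command to move; the robot and the scene stay as the last step left them, time stands still between calls to the robot, and variables do not carry over. Pictures are saved under pics/ and viewed, at most 14 in all, crops included, and the job is handed in when it is done.

```bash
mkdir -p pics; ls
cat > h.py <<'E'
import numpy as np, cv2
from rig import r, grab_frame
def K(f): 
    fl=f["pixels"].shape[0]/2/np.tan(np.radians(f["vertical_fov"])/2); return fl,f["cx"],f["cy"]
def ray(f,u,v):
    fl,cx,cy=K(f);T=np.array(f["cam_to_world"]);return T[:3,3],T[:3,:3]@np.array([(u-cx)/fl,(v-cy)/fl,1])
def onplane(f,u,v,z):
    o,d=ray(f,u,v);return o+d*(z-o[2])/d[2]
def world(f):
    fl,cx,cy=K(f);T=np.array(f["cam_to_world"]);h,w=f["z_map"].shape
    u,v=np.meshgrid(np.arange(w),np.arange(h));z=f["z_map"].astype(float)
    p=np.stack([(u-cx)/fl*z,(v-cy)/fl*z,z],-1)
    P=p@T[:3,:3].T+T[:3,3];P[z==0]=np.nan;return P
def save(f,n,crop=None,s=1):
    im=f["pixels"][:,:,::-1]
    if crop: a,b,c,d=crop;im=im[b:d,a:c]
    cv2.imwrite("pics/"+n+".png",cv2.resize(im,None,fx=s,fy=s,interpolation=cv2.INTER_CUBIC))
E
python3 - <<'E'
from h import *
import pickle
for n in["top","side"]:
    f=grab_frame(n);save(f,n+"0",s=1.4);pickle.dump(f,open(n+"0.pkl","wb"))
    print(n,np.round(f["cam_to_world"],2).tolist(),K(f))
print(r.sense())
E
```

```text
pics
top [[0.01, -0.99, 0.11, 320.58], [-1.0, -0.01, -0.01, -69.83], [0.01, -0.11, -0.99, 1161.01], [0.0, 0.0, 0.0, 1.0]] (np.float64(522.0023458942221), 270.05297735756847, 205.78381627532684)
side [[0.76, -0.41, 0.5, -68.27], [-0.64, -0.51, 0.57, -687.88], [0.02, -0.76, -0.65, 772.81], [0.0, 0.0, 0.0, 1.0]] (np.float64(435.47132031984313), 273.57722476297386, 212.94441221002612)
{'clock': 0.1, 'qpos': array([ 1.28162224e+00,  3.53589281e-01,  1.63401594e+00, -2.26426793e-05,
        1.15523123e+00, -2.37999700e-03]), 'qvel': array([-0.00176734, -0.00182917, -0.00158929,  0.00118447, -0.00018304,
        0.00058909]), 'joint_efforts': array([ 7.02442503e-04, -6.06352186e+01, -3.42821789e+01,  1.53764649e-04,
        3.85260122e-03,  2.21596633e-05]), 'eef_pos': array([176.68369563, 599.10463293, 252.64901142]), 'tcp_rot': array([-3.14034881e+00,  1.77438494e-05,  2.85480773e+00]), 'contact_force': array([ 0.51504224, -0.64870608, -0.88985141]), 'wrist_torque': array([ 0.04114063, -0.01978797, -0.01177109]), 'grasp_force': 0.0, 'opening': 0.9974493392254654}
```

View pics/top0.png

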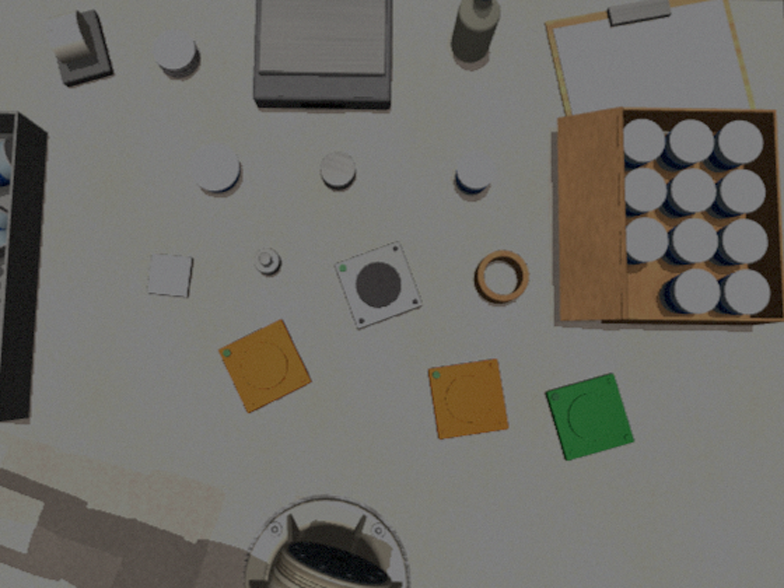

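View pics/side0.png

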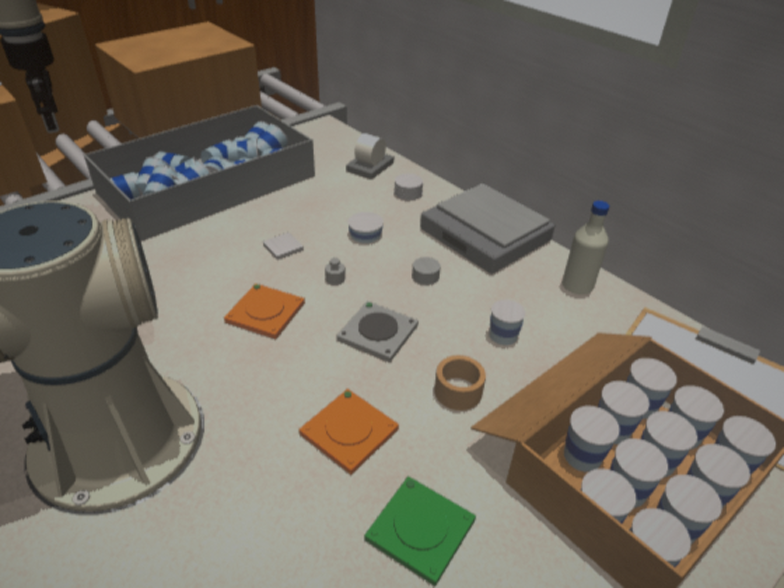

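The top view (560-wide pixels = displayed/1.4) shows:
- **Stand candidates:** grey stand with dark pad at (270,203), orange ones at (189,261) and (334,285), green at (421,297). The grey one fits, since the others are the wrong colour.
- **Cup candidates:** narrow cup with a visible blue side at (338,123), and the wide low cup at (156,122). The narrow, taller one is cup_c. The white stack at (126,38) is the loose lids.
- **Other parts:** plate at (121,196), disc at (241,121), knobbed weight at (190,186), tape roll at (358,197).

```bash
cat > m.py <<'E'
from h import *
import pickle
seeds=dict(stand=(270,203),cup=(338,120),short=(156,120),plate=(121,196),disc=(241,120),knob=(190,187),tape=(358,180))
f=pickle.load(open("top0.pkl","rb"));g=pickle.load(open("side0.pkl","rb"))
P=world(f);Q=world(g)
print("table z", [np.nanmedian(X[...,2][(abs(X[...,0]-400)<150)&(abs(X[...,1])<200)&(abs(X[...,2])<12)]) for X in(P,Q)])
for nm,X in(("top",P),("side",Q)):
    for n,(u,v) in seeds.items():
        c=P[v-2:v+3,u-2:u+3].reshape(-1,3);c=np.nanmedian(c,0)
        near=(np.hypot(X[...,0]-c[0],X[...,1]-c[1])<(75 if n in("stand","tape") else 48))&(X[...,2]>7)
        p=X[near]; zt=np.percentile(p[:,2],97)
        t=p[(p[:,2]>zt-7)]; 
        (cx,cy),(w,h),a=cv2.minAreaRect(t[:,:2].astype(np.float32))
        print(nm,n,"z%.1f med%.1f"%(zt,np.median(t[:,2])),"mean",t[:,:2].mean(0).round(1),"rect %.1f %.1f %.1fx%.1f a%.1f"%(cx,cy,w,h,a),len(t))
E
python3 m.py
python3 - <<'E'
from h import *
import pickle
f=pickle.load(open("top0.pkl","rb"));save(f,"crop0",(90,90,400,250),2.5)
E
```

```text
table z [np.float64(-0.3996743369816613), np.float64(0.5228973454658785)]
top stand z22.6 med18.4 mean [459.  -77.3] rect 458.0 -76.6 109.4x107.9 a20.7 1375
top cup z64.1 med60.3 mean [ 633.8 -225.8] rect 633.2 -225.5 57.0x58.6 a85.8 555
top short z38.0 med34.1 mean [640.1 183.9] rect 640.5 183.8 76.5x76.7 a65.3 881
top plate z15.2 med11.4 mean [470.1 253.6] rect 470.0 253.6 65.1x64.3 a84.9 772
top disc z33.7 med30.1 mean [640.6 -10.1] rect 640.9 -10.2 54.2x54.9 a65.3 455
top knob z50.1 med47.7 mean [492.   97.9] rect 492.0 97.7 17.6x18.4 a64.5 68
top tape z51.4 med48.0 mean [ 471.1 -268.7] rect 471.5 -268.1 77.8x78.3 a87.5 451
side stand z22.1 med17.9 mean [454.2 -77. ] rect 454.9 -75.1 110.2x109.9 a20.6 928
side cup z62.8 med60.4 mean [ 630.5 -223. ] rect 630.8 -222.6 59.5x56.8 a40.9 322
side short z37.1 med34.8 mean [636.5 185.7] rect 637.1 186.2 77.6x76.5 a78.7 296
side plate z15.5 med12.7 mean [466.2 254.8] rect 467.3 256.7 68.0x66.2 a85.7 292
side disc z33.2 med30.2 mean [637.  -8.] rect 638.7 -7.3 54.4x54.1 a43.6 204
side knob z49.9 med47.9 mean [488.   99.4] rect 487.4 99.3 20.6x19.6 a49.2 34
side tape z49.7 med47.7 mean [ 469.3 -267.6] rect 469.5 -266.0 77.0x78.8 a14.3 377
```

View pics/crop0.png

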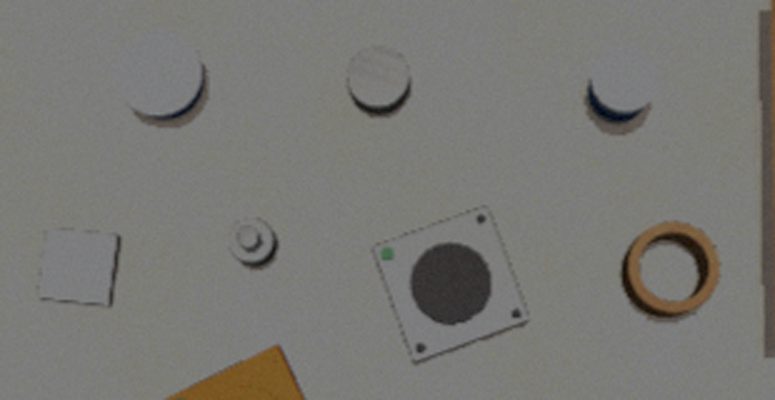

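All of it matches the description: the stand is 109 mm, the cup top is at 60 mm and 58 mm across, the plate is 64 mm at −5°, the disc is 30 mm high and 55 mm across, and the knob is at 48 mm. The crop confirms the grey stand with the dark pad (450,283) and the narrow cup (620,80). Next I rotate to yaw π/2, so tool x = world y and tool y = world x, and go above the cup.

```bash
python3 -m inch '[[0,0,0.0372,0,0,0,0],[0,0,0.0372,0,0,0,0],[0,0,0.0372,0,0,0,0],[0,0,0.0372,0,0,0,0],[0,0,0.0372,0,0,0,0],[0,0,0.0372,0,0,0,0]]' 40
python3 -m inch '[[0,0,0.0372,0,0,0,0],[0,0,0.0372,0,0,0,0],[0,0,0.0372,0,0,0,0],[0,0,0.0372,0,0,0,0],[0,0,0.0372,0,0,0,0]]'
python3 -m inch '[[0,0,0,-0.9,0.53,0,0],[0,0,0,-0.9,0.53,0,0],[0,0,0,-0.9,0.53,0,0],[0,0,0,-0.9,0.53,0,0],[0,0,0,-0.9,0.53,0,0],[0,0,0,-0.9,0.53,0,0],[0,0,0,-0.9,0.53,0,0],[0,0,0,-0.9,0.53,0,0]]'
```

```text
clock: 0.6
eef_pos: [176.7, 599.2, 252.8]
tcp_rot: [-3.141, 0.001, 2.148]
contact_force: [-0.6, -0.1, 0.3]
opening: 1.003
grasp_force: 0.0
clock: 1.02
eef_pos: [176.7, 599.2, 252.9]
tcp_rot: [-3.141, 0.001, 1.564]
contact_force: [0.7, 0.8, -0.5]
opening: 0.999
grasp_force: 0.0
clock: 1.68
eef_pos: [282.8, 418.0, 253.0]
tcp_rot: [-3.141, 0.0, 1.569]
contact_force: [-0.1, 0.5, 0.2]
opening: 1.003
grasp_force: 0.0
```

```bash
python3 -m inch '[[0,0,0,-1,0.54,0,0],[0,0,0,-1,0.54,0,0],[0,0,0,-1,0.54,0,0],[0,0,0,-1,0.54,0,0],[0,0,0,-1,0.54,0,0],[0,0,0,-1,0.54,0,0],[0,0,0,-1,0.54,0,0],[0,0,0,-1,0.54,0,0]]' >/dev/null
python3 -m inch '[[0,0,0,-1,0.54,0,0],[0,0,0,-1,0.54,0,0],[0,0,0,-1,0.54,0,0],[0,0,0,-1,0.54,0,0],[0,0,0,-1,0.54,0,0],[0,0,0,-1,0.54,0,0],[0,0,0,-1,0.54,0,0],[0,0,0,-1,0.54,0,0]]' >/dev/null
python3 -m inch '[[0,0,0,-1,0.54,0,0],[0,0,0,-1,0.54,0,0],[0,0,0,-1,0.54,0,0],[0,0,0,-1,0.54,0,0],[0,0,0,-1,0.54,0,0],[0,0,0,-1,0.54,0,0],[0,0,0,-1,0.54,0,0],[0,0,0,-1,0.54,0,0]]' >/dev/null
python3 -m inch '[[0,0,0,-0.9,0.54,0,0],[0,0,0,-0.8,0.5,0,0],[0,0,0,0,0,0,0],[0,0,0,0,0,0,0]]'
python3 - <<'E'
from h import *
import pickle
f=grab_frame("wrist");save(f,"w1",s=1.4);pickle.dump(f,open("w1.pkl","wb"))
print(np.round(f["cam_to_world"],2).tolist(),K(f))
X=world(f);print(np.nanpercentile(X[...,2],[1,10,50,90,99]))
t=X[(X[...,2]>54)&(X[...,2]<68)&(np.hypot(X[...,0]-632,X[...,1]+224)<50)]
print(len(t),np.median(t,0),cv2.minAreaRect(t[:,:2].astype(np.float32)) if len(t)>3 else 0)
E
```

```text
clock: 4.02
eef_pos: [631.4, -224.5, 252.4]
tcp_rot: [-3.14, -0.001, 1.568]
contact_force: [-0.3, 0.3, 0.3]
opening: 1.0
grasp_force: 0.0
[[1.0, -0.0, -0.0, 631.84], [-0.0, -0.95, -0.33, -140.15], [-0.0, 0.33, -0.95, 372.86], [0.0, 0.0, 0.0, 1.0]] (np.float64(335.3274979217545), 278.6918750506534, 211.73600956234912)
[-7.50882212e+02 -1.10941640e+00  5.44582968e-01  2.95280161e+02
  3.13974608e+02]
2959 [ 631.22340506 -220.73185884   59.87797007] ((630.8335571289062, -221.76861572265625), (59.85165786743164, 58.830013275146484), 88.39619445800781)
```

View pics/w1.png

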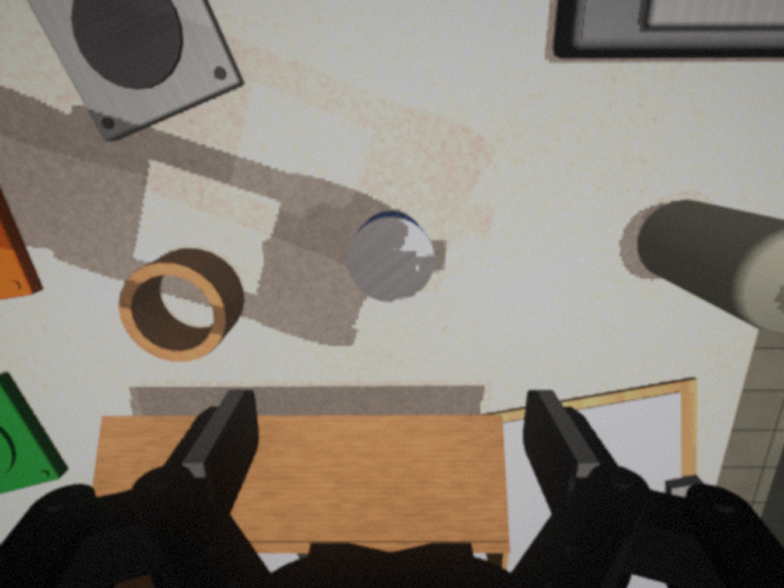

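The wrist view shows the cup lid at (391,256), centred between the fingers at columns 250 and 525, and nothing nearby. It measures at (631,−222) with its top at 60. Next I descend and grip.

```bash
python3 -m inch '[[0,0,0,0.08,0,0.9,0],[0,0,0,0,0,1,0],[0,0,0,0,0,1,0],[0,0,0,0,0,1,0],[0,0,0,0,0,1,0],[0,0,0,0,0,1,0],[0,0,0,0,0,1,0],[0,0,0,0,0,0.8,0]]'
python3 -m inch '[[0,0,0,0,0,0.6,0],[0,0,0,0,0,0.4,0],[0,0,0,0,0,0,0.2],[0,0,0,0,0,0,0.5],[0,0,0,0,0,0,1],[0,0,0,0,0,0,1],[0,0,0,0,0,0,1],[0,0,0,0,0,0,1]]' 40
python3 -m inch '[[0,0,0,0,0,0,1],[0,0,0,0,0,0,1],[0,0,0,0,0,0,1],[0,0,0,0,0,0,1]]'
```

```text
clock: 4.73
eef_pos: [630.3, -220.1, 59.1]
tcp_rot: [-3.14, -0.001, 1.57]
contact_force: [-0.2, 0.3, -0.2]
opening: 1.001
grasp_force: 0.0
clock: 5.4
eef_pos: [632.3, -222.0, 37.0]
tcp_rot: [3.14, 0.001, 1.569]
contact_force: [-0.9, 0.4, 6.0]
opening: 0.65
grasp_force: 42.5
clock: 5.73
eef_pos: [632.3, -222.0, 37.0]
tcp_rot: [3.14, 0.001, 1.569]
contact_force: [-1.1, 0.5, 6.9]
opening: 0.652
grasp_force: 42.5
```

```bash
python3 -m inch '[[0,0,0,0,0,-0.5,1],[0,0,0,0,0,-1,1],[0,0,0,0,0,-1,1],[0,0,0,0,0,-1,1],[0,0,0,0.3,-0.2,-0.5,1],[0,0,0,0.6,-0.5,0,1],[0,0,0,0.8,-0.7,0,1],[0,0,0,0.8,-0.7,0,1]]'
python3 -m inch '[[0,0,0,0.8,-0.7,0,1],[0,0,0,0.8,-0.7,0,1],[0,0,0,0.8,-0.7,0,1],[0,0,0,0.8,-0.7,0,1],[0,0,0,0.8,-0.7,0,1],[0,0,0,0.8,-0.7,0,1],[0,0,0,0.8,-0.6,0,1],[0,0,0,0.6,-0.4,0,1]]' >/dev/null
python3 -m inch '[[0,0,0,0.4,-0.2,0,1],[0,0,0,0.2,-0.1,0,1],[0,0,0,0,0,0,1],[0,0,0,0,0,0,1]]'
cat > pad.py <<'E'
from h import *
import sys,pickle
def pad(f,nm):
    X=world(f);gray=f["pixels"].max(2).astype(int);sat=gray-f["pixels"].min(2)
    near=np.hypot(X[...,0]-456,X[...,1]+75)<75
    print("pad z",np.nanmedian(X[...,2][np.hypot(X[...,0]-456,X[...,1]+75)<25]),"base z",np.nanmedian(X[...,2][near&(np.hypot(X[...,0]-456,X[...,1]+75)>42)&(X[...,2]>8)]))
    m=(near&(gray<0.55*np.percentile(gray[near],80))).astype(np.uint8)
    c=max(cv2.findContours(m,cv2.RETR_EXTERNAL,cv2.CHAIN_APPROX_NONE)[0],key=cv2.contourArea)
    p=np.array([onplane(f,u,v,20)[:2] for u,v in c[:,0]],np.float32)
    print(nm,"pad circle",cv2.minEnclosingCircle(p),cv2.fitEllipse(p))
    b=X[near&(X[...,2]>9)&(X[...,2]<30)][:,:2].astype(np.float32);print("base rect",cv2.minAreaRect(b))
if __name__=="__main__":
    f=grab_frame("wrist");save(f,sys.argv[1],s=1.4);pad(f,"wrist")
    for n in("top","side"): pad(pickle.load(open(n+"0.pkl","rb")),n)
E
python3 pad.py w2
```

```text
clock: 6.4
eef_pos: [578.0, -158.3, 136.1]
tcp_rot: [3.141, -0.0, 1.569]
contact_force: [-0.0, -0.1, -1.4]
opening: 0.659
grasp_force: 42.8
clock: 7.4
eef_pos: [442.5, 11.0, 136.0]
tcp_rot: [3.141, 0.0, 1.57]
contact_force: [0.5, 0.1, -0.7]
opening: 0.656
grasp_force: 42.8
pad z nan base z 158.6670300843228
wrist pad circle ((475.85882568359375, -3.423499345779419), 8.084278106689453) ((476.3327331542969, -2.2610042095184326), (7.040885925292969, 16.275623321533203), 95.84561920166016)
base rect ((446.3582763671875, -37.887168884277344), (101.37926483154297, 38.38557052612305), 20.71566390991211)
pad z 19.565442664800003 base z 14.861372966088084
top pad circle ((456.95965576171875, -76.03050231933594), 35.26882553100586) ((457.1749267578125, -76.36592864990234), (67.1224594116211, 68.86981964111328), 92.72091674804688)
base rect ((458.7778625488281, -77.32528686523438), (110.37665557861328, 110.03656768798828), 20.850341796875)
pad z 20.362776032751526 base z 15.208610912478548
side pad circle ((453.24237060546875, -77.61680603027344), 35.585548400878906) ((453.50341796875, -77.55413055419922), (65.88069915771484, 68.51890563964844), 127.77017211914062)
base rect ((456.71728515625, -73.88911437988281), (116.16580200195312, 110.99217224121094), 21.21910858154297)
  return np.nanmean(a, axis, out=out, keepdims=keepdims)
```

View pics/w2.png

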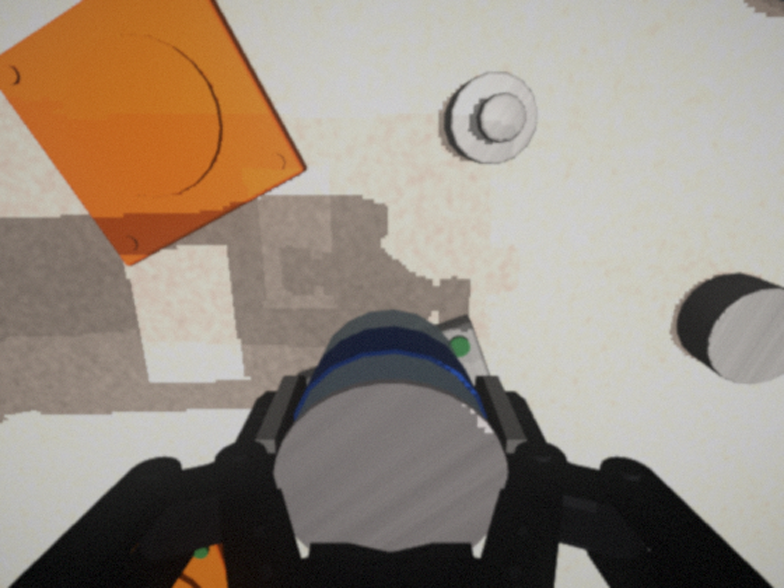

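The cup in hand hides the stand (only its green-dot corner shows, at (460,345)). From farther −y the stand should appear above the cup, so I move there.

```bash
python3 -m inch '[[0,0,0,-0.6,0.1,0,1],[0,0,0,-1,0.1,0,1],[0,0,0,-1,0.1,0,1],[0,0,0,-1,0.2,0,1],[0,0,0,-1,0,0,1],[0,0,0,-1,0,0,1],[0,0,0,-1,0,0,1],[0,0,0,-0.7,0,0,1]]'>/dev/null
python3 -m inch '[[0,0,0,-0.3,0,0,1],[0,0,0,0,0,0,1],[0,0,0,0,0,0,1]]'
python3 pad.py w3 2>/dev/null | head -4
```

```text
clock: 8.37
eef_pos: [454.0, -179.2, 135.6]
tcp_rot: [-3.141, -0.0, 1.568]
contact_force: [-0.7, -1.0, 0.2]
opening: 0.656
grasp_force: 42.8
pad z 19.79300728274697 base z 14.783606446137327
wrist pad circle ((455.34747314453125, -73.4642562866211), 35.4688606262207) ((455.3948974609375, -73.53694915771484), (69.77046203613281, 70.02493286132812), 106.27396392822266)
base rect ((455.4239807128906, -73.47956848144531), (110.3902359008789, 110.06013488769531), 20.853151321411133)
pad z 19.565442664800003 base z 14.861372966088084
```

View pics/w3.png

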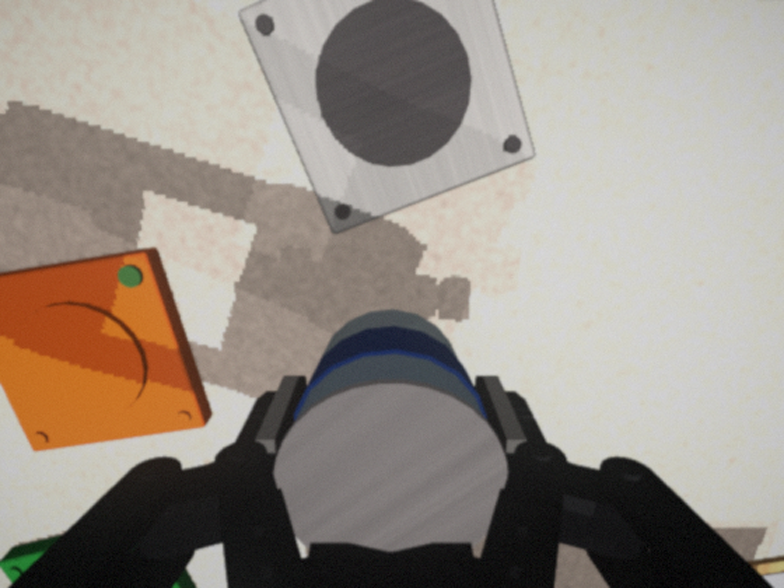

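The stand's pad (393,82) measures (455.4,−73.5) with its top at 19.8. The cup sat at TCP z=37 on the table, so it needs z=57 here.

```bash
python3 -m inch '[[0,0,0,0.5,0.06,0,1],[0,0,0,0.9,0,0,1],[0,0,0,1,0,0,1],[0,0,0,0.9,0,0,1],[0,0,0,0.6,0,0,1],[0,0,0,0.33,0,0.2,1],[0,0,0,0,0,0.6,1],[0,0,0,0,0,0.7,1]]'
python3 -m inch '[[0,0,0,0,0,0.6,1],[0,0,0,0,0,0.5,1],[0,0,0,0,0,0.3,1],[0,0,0,0,0,0.1,1],[0,0,0,0,0,0,1],[0,0,0,0,0,0,1]]'
```

```text
clock: 9.08
eef_pos: [456.6, -72.1, 98.5]
tcp_rot: [3.139, 0.0, 1.572]
contact_force: [-0.2, -0.5, -1.2]
opening: 0.654
grasp_force: 42.8
clock: 9.58
eef_pos: [456.0, -73.2, 61.1]
tcp_rot: [3.141, 0.0, 1.569]
contact_force: [-0.4, 0.6, -0.9]
opening: 0.66
grasp_force: 42.8
```

```bash
python3 -m inch '[[0,0,0,0,0,0.06,1],[0,0,0,0,0,0.04,1],[0,0,0,0,0,0.03,1],[0,0,0,0,0,0,1],[0,0,0,0,0,0,1]]'
python3 -m inch '[[0,0,0,0,0,0.03,1],[0,0,0,0,0,0,1],[0,0,0,0,0,0,1]]'
```

```text
clock: 10.0
eef_pos: [455.8, -73.3, 57.7]
tcp_rot: [3.141, 0.0, 1.569]
contact_force: [-0.1, 0.5, -1.8]
opening: 0.653
grasp_force: 42.8
clock: 10.25
eef_pos: [455.9, -73.3, 57.0]
tcp_rot: [3.141, 0.0, 1.569]
contact_force: [-1.3, -0.1, 4.1]
opening: 0.66
grasp_force: 42.8
```

Contact at +4 N. Release and rise.

```bash
python3 -m inch '[[0,0,0,0,0,0,0.33],[0,0,0,0,0,0,0.3],[0,0,0,0,0,0,0.2],[0,0,0,0,0,0,0.1],[0,0,0,0,0,0,0],[0,0,0,0,0,0,0]]'
python3 -m inch '[[0,0,0,0,0,-0.3,0],[0,0,0,0,0,-0.6,0],[0,0,0,0,0,-0.8,0],[0,0,0,0,0,-1,0],[0,0,0,0,0,-1,0],[0,0,0,0,0,-1,0],[0,0,0,0,0,-1,0]]'
python3 - <<'E'
from h import *
for n in("top","side"):
    f=grab_frame(n);X=world(f)
    t=X[(X[...,2]>73)&(X[...,2]<90)&(np.hypot(X[...,0]-455,X[...,1]+74)<38)]
    print(n,len(t),np.median(t[:,2]) if len(t) else 0,cv2.minAreaRect(t[:,:2].astype(np.float32)) if len(t)>3 else 0)
E
```

```text
clock: 10.75
eef_pos: [455.8, -73.2, 56.8]
tcp_rot: [3.142, 0.0, 1.569]
contact_force: [-0.3, -0.1, -0.4]
opening: 1.001
grasp_force: 0.0
clock: 11.33
eef_pos: [455.4, -73.2, 201.1]
tcp_rot: [3.141, 0.0, 1.569]
contact_force: [0.6, -0.3, 0.2]
opening: 1.001
grasp_force: 0.0
top 50 80.2195974751437 ((443.26715087890625, -76.87358093261719), (56.580387115478516, 24.05663299560547), 88.30448150634766)
side 353 80.40153749483125 ((455.9719543457031, -72.91932678222656), (60.68473434448242, 60.19652557373047), 28.06976890563965)
```

The cup stands at z=80 (side view) and is centred. Now over to the plate.

```bash
python3 -m inch '[[0,0,0,0.5,0.05,0,0],[0,0,0,1,0.05,0,0],[0,0,0,1,0.05,0,0],[0,0,0,1,0.05,0,0],[0,0,0,1,0.05,0,0],[0,0,0,1,0.05,0,0],[0,0,0,1,0.05,0,0],[0,0,0,1,0.05,0,0]]' >/dev/null
python3 -m inch '[[0,0,0,1,0.05,0,0],[0,0,0,1,0.05,0,0],[0,0,0,1,0,0,0],[0,0,0,1,0,0,0],[0,0,0,0.8,0,0,0],[0,0,0,0.6,0,0,0],[0,0,0.0264,0,0,0,0],[0,0,0,0,0,0,0]]'
cat > obj.py <<'E'
from h import *
import sys
n,x,y,z0,z1,R=sys.argv[1],*map(float,sys.argv[2:7])
f=grab_frame("wrist");save(f,n,s=1.4);X=world(f)
m=(X[...,2]>z0)&(X[...,2]<z1)&(np.hypot(X[...,0]-x,X[...,1]-y)<R)
t=X[m];print(len(t),"z",np.median(t[:,2]),"mean",t.mean(0),cv2.minAreaRect(t[:,:2].astype(np.float32)))
E
python3 obj.py w4 468 255 8 17 52
```

```text
clock: 12.77
eef_pos: [468.2, 249.9, 198.8]
tcp_rot: [-3.141, 0.001, 1.484]
contact_force: [0.6, 0.7, -0.2]
opening: 1.001
grasp_force: 0.0
4512 z 11.667761697752582 mean [466.51855367 259.79518698  11.6441736 ] ((466.45501708984375, 258.4737548828125), (63.979496002197266, 64.06021881103516), 85.06285858154297)
```

View pics/w4.png

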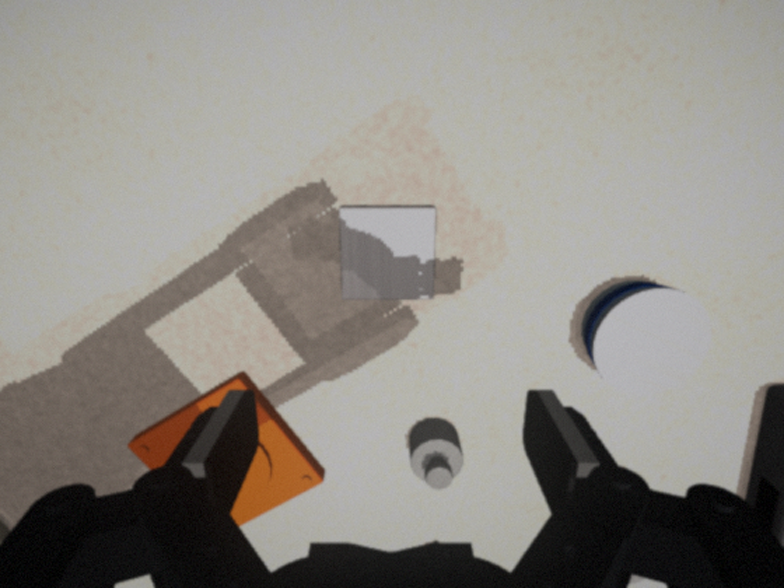

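Plate top at (388,252): (466.5,258.5), z=11.7, and the yaw is aligned. I'll go low, and measure the fingertip height from the wrist depth.

```bash
python3 -m inch '[[0,0,0,0.1,-0.05,0.5,0],[0,0,0,0.23,-0.05,1,0],[0,0,0,0,0,1,0],[0,0,0,0,0,1,0],[0,0,0,0,0,1,0.05],[0,0,0,0,0,1,0.1],[0,0,0,0,0,0.7,0.15],[0,0,0,0,0,0.4,0.15]]'
python3 -m inch '[[0,0,0,0,0,0,0.15],[0,0,0,0,0,0,0.15],[0,0,0,0,0,0,0.15]]'
python3 - <<'E'
from h import *
f=grab_frame("wrist");X=world(f);save(f,"w5",s=1.4)
for u0,u1 in((140,185),(370,415)):
    p=X[265:330,u0:u1].reshape(-1,3);p=p[(p[:,2]>3)&(p[:,2]<60)];print(np.percentile(p[:,2],[1,5,10,50]),np.percentile(p[:,0],[2,98]),np.percentile(p[:,1],[2,98]))
E
```

```text
clock: 13.48
eef_pos: [465.8, 256.4, 32.1]
tcp_rot: [-3.139, 0.002, 1.488]
contact_force: [-0.7, 0.2, -0.5]
opening: 0.85
grasp_force: 0.0
clock: 13.73
eef_pos: [467.7, 257.9, 35.3]
tcp_rot: [3.14, -0.001, 1.487]
contact_force: [0.2, 0.4, 0.2]
opening: 0.85
grasp_force: 0.0
[27.93176271 31.41986539 34.49264431 48.55803309] [418.72333745 432.33594428] [264.58660503 273.09355742]
[27.61455534 30.72539822 33.8772318  47.30151326] [503.74648152 517.43579126] [255.93264111 266.37573338]
```

View pics/w5.png

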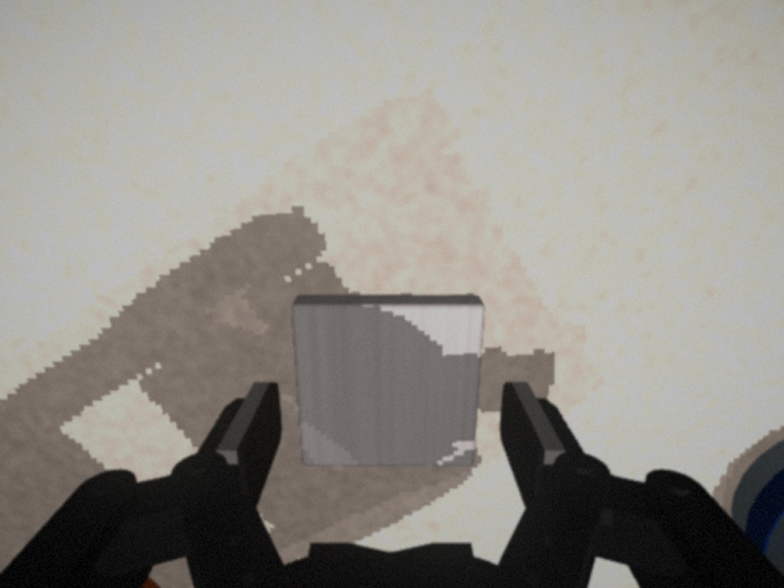

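```bash
python3 -m inch '[[0,0,0,0,0,0.3,0.15],[0,0,0,0,0,0.3,0.15],[0,0,0,0,0,0,0.15],[0,0,0,0,0,0,0.15]]'
python3 - <<'E'
from h import *
f=grab_frame("wrist");X=world(f)
for u0,u1 in((140,195),(360,415)):
    p=X[265:330,u0:u1].reshape(-1,3);p=p[(p[:,2]>2.5)&(p[:,2]<60)&(abs(p[:,0]-467)>36)];print(np.percentile(p[:,2],[1,3,5,10,50]))
E
python3 -m inch '[[0,0,0,0,0,0.08,0.15],[0,0,0,0,0,0,0.15],[0,0,0,0,0,0,0.15]]'
```

```text
clock: 14.12
eef_pos: [466.6, 257.5, 18.8]
tcp_rot: [-3.141, 0.001, 1.486]
contact_force: [0.8, 1.2, -0.0]
opening: 0.85
grasp_force: 0.0
[10.07768616 12.32211486 13.5096809  16.08301566 29.0902843 ]
[ 8.90017412 10.63926978 11.87577486 14.53010272 29.9552147 ]
clock: 14.42
eef_pos: [467.0, 257.7, 17.3]
tcp_rot: [3.142, 0.0, 1.486]
contact_force: [0.4, -0.0, 0.4]
opening: 0.85
grasp_force: 0.0
```

```bash
python3 -m inch '[[0,0,0,0,0,0.07,0.15],[0,0,0,0,0,0,0.2],[0,0,0,0,0,0,0.25],[0,0,0,0,0,0,0.4],[0,0,0,0,0,0,1],[0,0,0,0,0,0,1],[0,0,0,0,0,0,1],[0,0,0,0,0,0,1]]'
python3 -m inch '[[0,0,0,0,0,-0.1,1],[0,0,0,0,0,-0.3,1],[0,0,0,0,0,-0.6,1],[0,0,0,0,0,-0.5,1],[0,0,0,0,0,0,1],[0,0,0,0,0,0,1]]'
python3 - <<'E'
from h import *
f=grab_frame("wrist");X=world(f);save(f,"w6",s=1.4)
e=r.sense()["eef_pos"]
t=X[(np.hypot(X[...,0]-467,X[...,1]-258)<52)&(abs(X[...,2]-(e[2]-4))<7)&(abs(X[...,0]-467)<31)];print(e,np.median(t,0),cv2.minAreaRect(t[:,:2].astype(np.float32)))
A=np.c_[t[:,:2],np.ones(len(t))];print("tilt",np.linalg.lstsq(A,t[:,2],rcond=None)[0])
E
```

```text
clock: 15.08
eef_pos: [467.2, 257.8, 16.3]
tcp_rot: [3.141, -0.0, 1.486]
contact_force: [-2.2, -0.2, 10.4]
opening: 0.736
grasp_force: 46.0
clock: 15.58
eef_pos: [467.4, 257.9, 53.6]
tcp_rot: [3.14, -0.001, 1.486]
contact_force: [0.2, -0.4, -1.5]
opening: 0.743
grasp_force: 44.5
[466.95231587 257.72161848  53.05450578] [467.14770667 263.47923349  48.98474889] ((467.1091613769531, 258.77825927734375), (65.21864318847656, 63.83684158325195), 86.0191879272461)
tilt [-2.04730424e-03 -1.21276732e-02  5.30174379e+01]
```

View pics/w6.png

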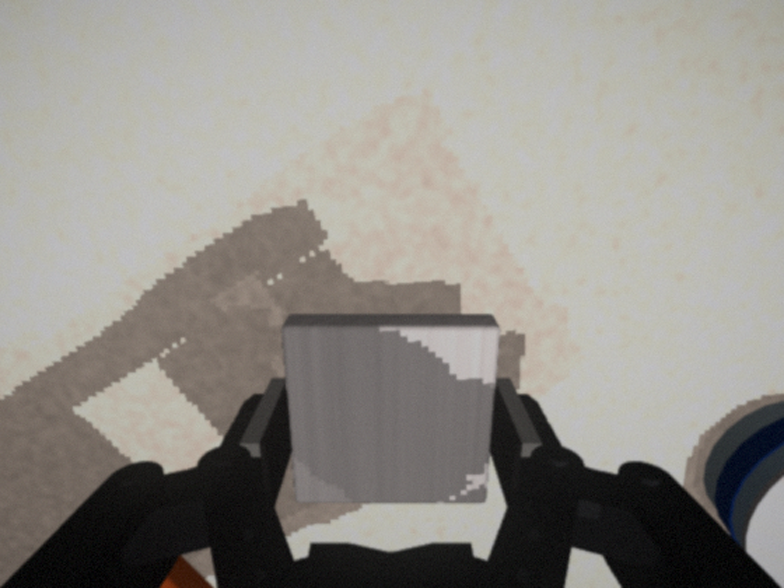

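The plate is held level (388,410), with its top 4 mm below the TCP. Carrying it high to the cup.

```bash
python3 -m inch '[[0,0,0,0,0,-0.5,1],[0,0,0,0,0,-1,1],[0,0,0,0,0,-1,1],[0,0,0,-0.3,0,-1,1],[0,0,0,-0.6,0.05,-0.4,1],[0,0,0,-0.8,0.05,0,1],[0,0,0,-0.8,0.05,0,1],[0,0,0,-0.8,0.05,0,1]]' >/dev/null
python3 -m inch '[[0,0,0,-0.8,0.05,0,1],[0,0,0,-0.8,0.05,0,1],[0,0,0,-0.8,0.05,0,1],[0,0,0,-0.8,0.05,0,1],[0,0,0,-0.8,0.05,0,1],[0,0,0,-0.8,0.05,0,1],[0,0,0,-0.8,0.05,0,1],[0,0,0,-0.8,0.05,0,1]]' >/dev/null
python3 -m inch '[[0,0,0,-0.8,0.05,0,1],[0,0,0,-0.8,0.01,0,1],[0,0,0,-0.6,0,0,1],[0,0,0,-0.37,0,0,1],[0,0,0,0,0,0,1],[0,0,0,0,0,0,1]]'
```

```text
clock: 17.47
eef_pos: [457.3, -49.3, 150.1]
tcp_rot: [-3.141, -0.0, 1.485]
contact_force: [0.4, 0.5, -1.3]
opening: 0.736
grasp_force: 44.5
```

```bash
python3 -m inch '[[0,0,0,-0.5,0.02,0,1],[0,0,0,-0.49,0,0.2,1],[0,0,0,0,0,0.4,1],[0,0,0,0,0,0.5,1],[0,0,0,0,0,0.4,1],[0,0,0,0,0,0.3,1],[0,0,0,0,0,0.15,1],[0,0,0,0,0,0,1]]' >/dev/null
python3 -m inch '[[0,0,0,0,0,0,1],[0,0,0,0,0,0,1]]'
python3 - <<'E'
from h import *
e=r.sense()["eef_pos"]
for n in("wrist","side"):
    f=grab_frame(n);X=world(f);save(f,n+"7",None if n=="wrist" else (200,170,400,320),1.4 if n=="wrist" else 4)
    t=X[(np.hypot(X[...,0]-456,X[...,1]+74)<52)&(abs(X[...,2]-(e[2]-4))<5)&(abs(X[...,0]-456)<31)];print(n,e,np.median(t,0),cv2.minAreaRect(t[:,:2].astype(np.float32)))
E
```

```text
clock: 18.3
eef_pos: [456.3, -73.9, 102.1]
tcp_rot: [3.141, 0.0, 1.486]
contact_force: [0.1, 0.6, -1.2]
opening: 0.741
grasp_force: 44.5
wrist [456.27679022 -73.94894834 102.09855295] [456.09527177 -68.92567249  97.46931673] ((456.06658935546875, -73.65931701660156), (65.38409423828125, 64.25012969970703), 85.16130065917969)
side [456.27679022 -73.94894834 102.09855295] [459.78388827 -82.6622687   98.24044542] ((456.2269287109375, -75.10334777832031), (66.0393295288086, 61.66933822631836), 87.20378875732422)
```

View pics/side7.png

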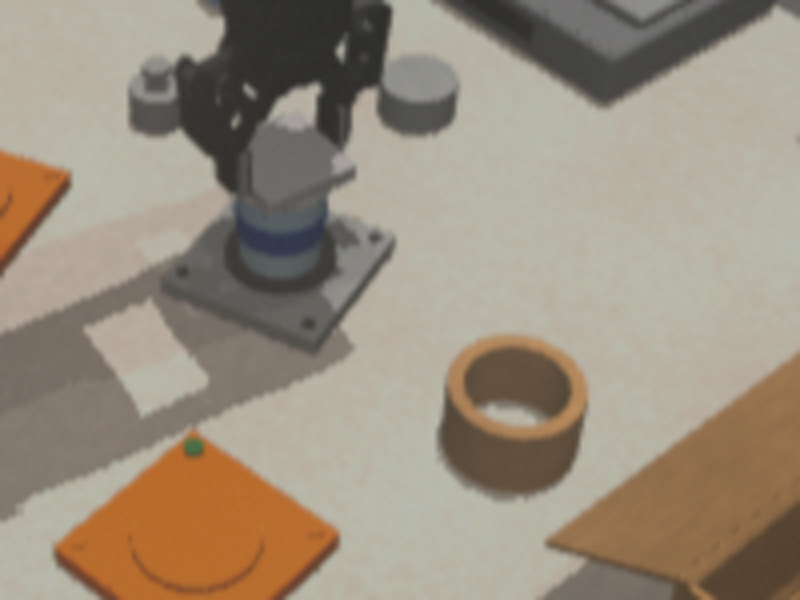

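The cup stands centred on the pad at (283,235), and the plate is level just above it at (300,165). I lower it in small steps to z≈96.3.

```bash
python3 -m inch '[[0,0,0,0,0,0.06,1],[0,0,0,0,0,0.06,1],[0,0,0,0,0,0.04,1],[0,0,0,0,0,0.03,1],[0,0,0,0,0,0,1],[0,0,0,0,0,0,1]]'
python3 -m inch '[[0,0,0,0,0,0.02,1],[0,0,0,0,0,0,1],[0,0,0,0,0,0,1]]'
```

```text
clock: 18.9
eef_pos: [455.9, -74.1, 96.9]
tcp_rot: [-3.141, -0.0, 1.486]
contact_force: [-0.3, 0.2, -1.5]
opening: 0.733
grasp_force: 44.5
clock: 19.15
eef_pos: [456.0, -74.1, 96.5]
tcp_rot: [-3.142, 0.0, 1.486]
contact_force: [-0.1, -0.3, -1.4]
opening: 0.737
grasp_force: 44.5
```

```bash
python3 -m inch '[[0,0,0,0,0,0.02,1],[0,0,0,0,0,0,1],[0,0,0,0,0,0,1]]'|sed -n '1,4p'
python3 -m inch '[[0,0,0,0,0,0.02,1],[0,0,0,0,0,0,1],[0,0,0,0,0,0,1]]'|sed -n '1,4p'
```

```text
clock: 19.4
eef_pos: [456.0, -74.1, 96.3]
tcp_rot: [3.141, 0.0, 1.486]
contact_force: [-2.5, -0.3, 4.9]
clock: 19.65
eef_pos: [456.0, -74.1, 96.3]
tcp_rot: [3.141, 0.0, 1.486]
contact_force: [-4.0, 0.7, 13.8]
```

Seated. Release slowly and rise, then go to the disc.

```bash
python3 -m inch '[[0,0,0,0,0,-0.02,1],[0,0,0,0,0,0,0.24],[0,0,0,0,0,0,0.2],[0,0,0,0,0,0,0.1],[0,0,0,0,0,0,0],[0,0,0,0,0,0,0],[0,0,0,0,0,0,0],[0,0,0,0,0,0,0]]'
python3 -m inch '[[0,0,0,0,0,-0.3,0],[0,0,0,0,0,-0.6,0],[0,0,0,0,0,-1,0],[0,0,0,0,0,-1,0],[0,0,0,0,0,-1,0],[0,0,-0.0264,0,0,-0.7,0],[0,0,0,0,0,0,0]]'
python3 - <<'E'
from h import *
for n in("side",):
    f=grab_frame(n);X=world(f)
    t=X[(np.hypot(X[...,0]-456,X[...,1]+74)<50)&(abs(X[...,2]-92)<7)];print(n,np.median(t,0),cv2.minAreaRect(t[:,:2].astype(np.float32)))
E
```

```text
clock: 20.32
eef_pos: [455.9, -74.0, 96.0]
tcp_rot: [-3.141, -0.0, 1.486]
contact_force: [0.2, 0.2, 0.5]
opening: 1.007
grasp_force: 0.0
clock: 20.9
eef_pos: [458.0, -74.4, 215.0]
tcp_rot: [3.135, 0.001, 1.574]
contact_force: [0.7, -0.3, 0.2]
opening: 1.005
grasp_force: 0.0
side [453.65359203 -78.18016678  92.24759134] ((455.62261962890625, -74.58014678955078), (67.64542388916016, 65.60417175292969), 87.24888610839844)
```

```bash
python3 -m inch '[[0,0,0,0.2,0.6,0,0],[0,0,0,0.3,0.9,0,0],[0,0,0,0.3,0.9,0,0],[0,0,0,0.3,0.9,0,0],[0,0,0,0.3,0.9,0,0],[0,0,0,0.3,0.9,0,0],[0,0,0,0.3,0.9,0,0],[0,0,0,0.3,0.8,0,0]]' >/dev/null
python3 -m inch '[[0,0,0,0.2,0.5,0,0],[0,0,0,0,0,0,0],[0,0,0,0,0,0,0]]'
python3 obj.py w8 638 -7 22 38 45
```

```text
clock: 21.87
eef_pos: [637.8, -11.7, 209.4]
tcp_rot: [-3.139, 0.0, 1.569]
contact_force: [-1.1, -0.4, -0.4]
opening: 1.002
grasp_force: 0.0
2770 z 29.657864909206268 mean [637.91327186  -4.56708055  29.58306437] ((637.923828125, -5.798271179199219), (54.752254486083984, 55.27435302734375), 2.3400001525878906)
```

View pics/w8.png

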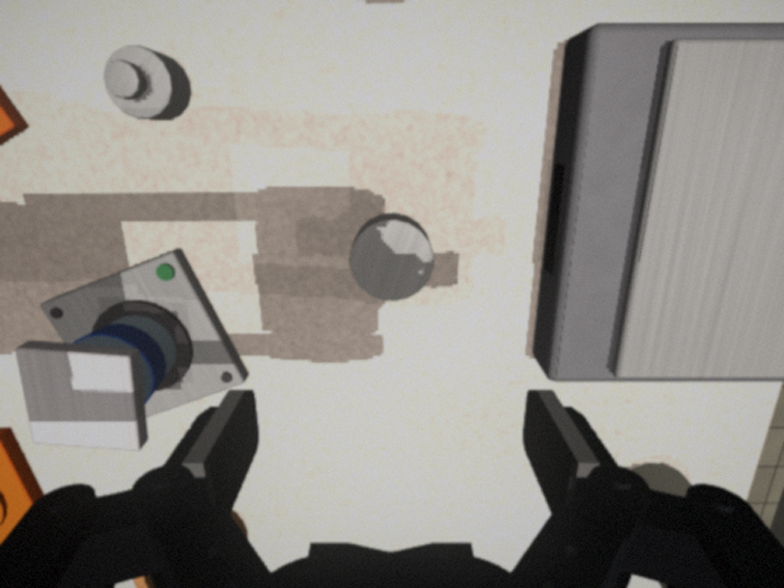

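Disc at (391,257): (637.9,−6.0), top at 29.7. The plate sits flat on the cup (83,395). Next I grasp the disc.

```bash
python3 -m inch '[[0,0,0,0.1,0,0.6,0],[0,0,0,0.13,0,1,0],[0,0,0,0,0,1,0],[0,0,0,0,0,1,0],[0,0,0,0,0,1,0],[0,0,0,0,0,1,0],[0,0,0,0,0,0.9,0],[0,0,0,0,0,0.6,0]]'
python3 -m inch '[[0,0,0,0,0,0.36,0],[0,0,0,0,0,0,0],[0,0,0,0,0,0,0.2],[0,0,0,0,0,0,0.3],[0,0,0,0,0,0,0.5],[0,0,0,0,0,0,1],[0,0,0,0,0,0,1],[0,0,0,0,0,0,1]]' 60
python3 -m inch '[[0,0,0,0,0,0,1],[0,0,0,0,0,0,1]]'
```

```text
clock: 22.58
eef_pos: [635.9, -6.6, 31.2]
tcp_rot: [-3.138, 0.0, 1.568]
contact_force: [-0.3, 0.2, -1.2]
opening: 0.999
grasp_force: 0.0
clock: 23.25
eef_pos: [639.2, -6.2, 26.3]
tcp_rot: [3.14, 0.0, 1.569]
contact_force: [-2.1, -0.2, 4.5]
opening: 0.637
grasp_force: 63.0
clock: 23.42
eef_pos: [639.2, -6.2, 26.3]
tcp_rot: [3.14, 0.0, 1.569]
contact_force: [-2.5, -0.1, 4.7]
opening: 0.635
grasp_force: 63.0
```

```bash
python3 -m inch '[[0,0,0,0,0,-0.3,1],[0,0,0,0,0,-0.7,1],[0,0,0,0,0,-1,1],[0,0,0,0,0,-1,1],[0,0,0,0,0,-1,1],[0,0,0,0,0,-0.7,1],[0,0,0,0,0,-0.3,1],[0,0,0,0,0,0,1]]'
python3 -m inch '[[0,0,0,-0.2,-0.4,0,1],[0,0,0,-0.3,-0.8,0,1],[0,0,0,-0.3,-0.9,0,1],[0,0,0,-0.3,-0.9,0,1],[0,0,0,-0.3,-0.9,0,1],[0,0,0,-0.3,-0.9,0,1],[0,0,0,-0.3,-0.9,0,1],[0,0,0,-0.3,-0.8,0,1]]' >/dev/null
python3 -m inch '[[0,0,0,-0.29,-0.5,0,1],[0,0,0,-0.1,-0.33,0,1],[0,0,0,0,0,0,1],[0,0,0,0,0,0,1],[0,0,0,0,0,0,1]]'
```

```text
clock: 24.08
eef_pos: [639.6, -6.1, 152.0]
tcp_rot: [3.138, 0.0, 1.569]
contact_force: [-0.1, -0.9, -6.0]
opening: 0.635
grasp_force: 64.8
clock: 25.17
eef_pos: [456.4, -73.0, 149.7]
tcp_rot: [3.14, 0.0, 1.569]
contact_force: [-0.6, 0.1, -5.3]
opening: 0.636
grasp_force: 65.1
```

```bash
python3 -m inch '[[0,0,0,0,0,0.2,1],[0,0,0,0,0,0.3,1],[0,0,0,0,0,0.3,1],[0,0,0,0,0,0.2,1],[0,0,0,0,0,0.1,1],[0,0,0,0,0,0,1],[0,0,0,0,0,0,1]]'
python3 - <<'E'
from h import *
e=r.sense()["eef_pos"]; zb=e[2]-26.3
f=grab_frame("wrist");X=world(f)
t=X[(np.hypot(X[...,0]-456,X[...,1]+74)<34)&(abs(X[...,2]-(zb+30))<4)];print("disc",e,np.median(t,0),cv2.minAreaRect(t[:,:2].astype(np.float32)))
A=np.c_[t[:,:2],np.ones(len(t))];print("tilt",np.linalg.lstsq(A,t[:,2],rcond=None)[0][:2])
t=X[(np.hypot(X[...,0]-456,X[...,1]+74)<50)&(abs(X[...,2]-91)<4)];print("plate",len(t),t.min(0),t.max(0))
E
```

```text
clock: 25.75
eef_pos: [455.1, -73.0, 121.8]
tcp_rot: [-3.141, -0.0, 1.569]
contact_force: [0.4, 0.2, -5.2]
opening: 0.633
grasp_force: 65.1
disc [455.09237767 -72.97789146 121.76062578] [455.1221544  -69.575301   125.13748029] ((455.03857421875, -70.86597442626953), (58.20474624633789, 57.864593505859375), 47.243080139160156)
tilt [-0.00224789 -0.00669171]
plate 3692 [424.1009754  -72.2350033   87.00470385] [490.07641162 -39.1073647   93.86374483]
```

```bash
python3 -m inch '[[0,0,0,-0.03,0.03,0.05,1],[0,0,0,0,0,0.04,1],[0,0,0,0,0,0.03,1],[0,0,0,0,0,0,1],[0,0,0,0,0,0,1]]'|sed -n '1,4p'
python3 -m inch '[[0,0,0,0,0,0.02,1],[0,0,0,0,0,0,1],[0,0,0,0,0,0,1]]'|sed -n '1,4p'
```

```text
clock: 26.22
eef_pos: [455.9, -73.8, 119.1]
tcp_rot: [-3.142, 0.0, 1.569]
contact_force: [-0.4, 0.5, -4.3]
clock: 26.47
eef_pos: [455.9, -73.8, 118.5]
tcp_rot: [3.142, -0.0, 1.569]
contact_force: [-0.3, 0.5, -4.9]
```

```bash
python3 -m inch '[[0,0,0,0,0,0.02,1],[0,0,0,0,0,0,1],[0,0,0,0,0,0,1]]'|sed -n '1,4p'
python3 -m inch '[[0,0,0,0,0,0.02,1],[0,0,0,0,0,0,1],[0,0,0,0,0,0,1]]'|sed -n '1,4p'
```

```text
clock: 26.72
eef_pos: [456.1, -73.8, 118.3]
tcp_rot: [3.141, 0.0, 1.569]
contact_force: [-0.3, 0.4, 3.2]
clock: 26.97
eef_pos: [456.1, -73.9, 118.3]
tcp_rot: [3.141, 0.0, 1.569]
contact_force: [-4.5, 0.4, 9.7]
```

```bash
python3 -m inch '[[0,0,0,0,0,-0.02,1],[0,0,0,0,0,0,0.34],[0,0,0,0,0,0,0.3],[0,0,0,0,0,0,0.2],[0,0,0,0,0,0,0],[0,0,0,0,0,0,0],[0,0,0,0,0,0,0],[0,0,0,0,0,0,0]]'
python3 -m inch '[[0,0,0,0,0,-0.3,0],[0,0,0,0,0,-0.6,0],[0,0,0,0,0,-1,0],[0,0,0,0,0,-1,0],[0,0,0,0,0,-0.8,0],[0,0,0,0.6,0.1,0,0],[0,0,0,1,0.2,0,0],[0,0,0,1,0.2,0,0]]'
python3 -m inch '[[0,0,0,1,0.2,0,0],[0,0,0,1,0.2,0,0],[0,0,0,1,0.2,0,0],[0,0,0,0.8,0.2,0,0],[0,0,0,0.4,0,0,0],[0,0,0,0,0,0,0],[0,0,0,0,0,0,0]]'
python3 obj.py w9 488 99 22 38 45;python3 obj.py w9b 488 99 40 55 45
python3 - <<'E'
from h import *
f=grab_frame("side");X=world(f)
for z in(92,122):
    t=X[(np.hypot(X[...,0]-456,X[...,1]+74)<50)&(abs(X[...,2]-z)<6)];print(np.median(t,0),cv2.minAreaRect(t[:,:2].astype(np.float32)))
E
```

```text
clock: 27.63
eef_pos: [456.0, -73.8, 118.0]
tcp_rot: [3.142, 0.0, 1.569]
contact_force: [-0.7, -0.0, -0.3]
opening: 0.998
grasp_force: 0.0
clock: 28.3
eef_pos: [468.8, -8.5, 211.7]
tcp_rot: [3.14, 0.0, 1.567]
contact_force: [0.7, -0.2, 0.7]
opening: 1.0
grasp_force: 0.0
clock: 28.88
eef_pos: [488.3, 96.0, 210.6]
tcp_rot: [-3.141, 0.0, 1.571]
contact_force: [-0.6, -0.9, -0.0]
opening: 1.002
grasp_force: 0.0
1009 z 29.525312569943992 mean [489.09208112 105.54899069  29.38614338] ((489.2431945800781, 102.84689331054688), (38.69999694824219, 38.79218292236328), 43.20164108276367)
409 z 47.43401264232784 mean [489.17675832 103.3758942   47.18642545] ((489.2093811035156, 102.66695404052734), (18.96727180480957, 19.316574096679688), 47.272674560546875)
[436.69118849 -96.3574526   91.95560146] ((455.6050109863281, -74.61735534667969), (66.8639907836914, 64.29522705078125), 85.64028930664062)
[454.36849    -77.39345816 122.14369471] ((456.1488952636719, -74.85903930664062), (55.32306671142578, 54.9544677734375), 48.32536697387695)
```

View pics/w9.png

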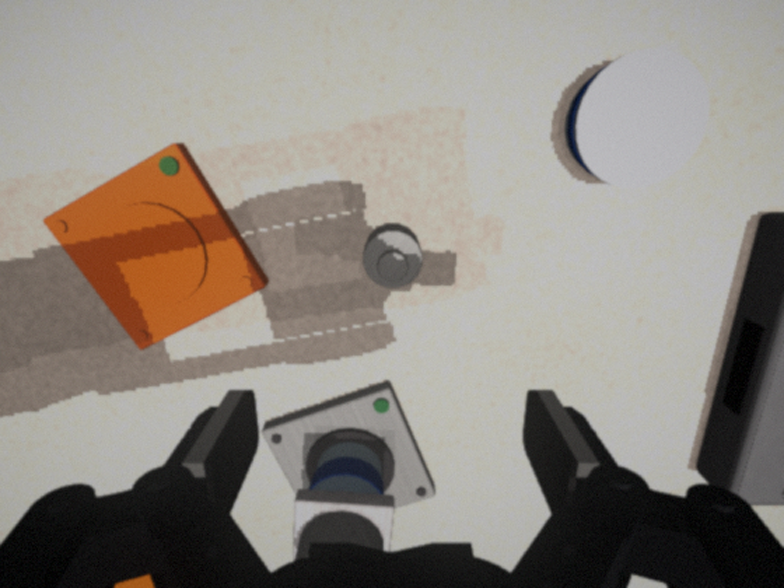

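Knobbed weight at (392,258): (489.2,102.7), with the knob top at 47.4. The stack looks fine from here, with the disc centred on the plate to within 1 mm in the side view. Grasp it by its cylinder.

```bash
python3 -m inch '[[0,0,0,0.12,0.04,0.6,0],[0,0,0,0.15,0,1,0],[0,0,0,0,0,1,0],[0,0,0,0,0,1,0],[0,0,0,0,0,1,0],[0,0,0,0,0,1,0],[0,0,0,0,0,0.9,0],[0,0,0,0,0,0.6,0]]'
python3 -m inch '[[0,0,0,0,0,0.3,0],[0,0,0,0,0,0,0],[0,0,0,0,0,0,0.2],[0,0,0,0,0,0,0.4],[0,0,0,0,0,0,0.48],[0,0,0,0,0,0,1],[0,0,0,0,0,0,1],[0,0,0,0,0,0,1]]' 50
python3 -m inch '[[0,0,0,0,0,0,1],[0,0,0,0,0,0,1],[0,0,0,0,0,0,1]]'
```

```text
clock: 29.7
eef_pos: [488.7, 101.6, 31.2]
tcp_rot: [-3.14, 0.001, 1.568]
contact_force: [-0.1, 0.2, 0.9]
opening: 0.999
grasp_force: 0.0
clock: 30.37
eef_pos: [490.3, 103.0, 26.7]
tcp_rot: [3.14, -0.0, 1.569]
contact_force: [-2.3, -0.8, 8.9]
opening: 0.454
grasp_force: 49.3
clock: 30.62
eef_pos: [490.3, 103.0, 26.8]
tcp_rot: [3.14, -0.0, 1.569]
contact_force: [-1.7, -0.8, 9.3]
opening: 0.454
grasp_force: 49.3
```

```bash
python3 -m inch '[[0,0,0,0,0,-0.3,1],[0,0,0,0,0,-0.8,1],[0,0,0,0,0,-1,1],[0,0,0,0,0,-1,1],[0,0,0,0,0,-1,1],[0,0,0,0,0,-1,1],[0,0,0,0,0,-0.9,1],[0,0,0,0,0,-0.5,1]]'
python3 -m inch '[[0,0,0,-0.4,-0.1,0,1],[0,0,0,-0.8,-0.17,0,1],[0,0,0,-0.9,-0.2,0,1],[0,0,0,-0.9,-0.2,0,1],[0,0,0,-0.9,-0.2,0,1],[0,0,0,-0.9,-0.2,0,1],[0,0,0,-0.9,-0.2,0,1],[0,0,0,-0.7,-0.1,0,1]]' >/dev/null
python3 -m inch '[[0,0,0,-0.4,0,0,1],[0,0,0,-0.2,0,0,1],[0,0,0,-0.05,0,0,1],[0,0,0,0,0,0,1],[0,0,0,0,0,0,1]]'
```

```text
clock: 31.28
eef_pos: [490.4, 103.1, 191.3]
tcp_rot: [3.138, -0.001, 1.569]
contact_force: [1.4, -0.1, -3.1]
opening: 0.449
grasp_force: 50.8
clock: 32.37
eef_pos: [455.2, -72.7, 187.9]
tcp_rot: [-3.141, -0.0, 1.57]
contact_force: [-0.3, 0.4, -3.2]
opening: 0.452
grasp_force: 50.9
```

Lower 35 mm, with a check.

```bash
python3 -m inch '[[0,0,0,-0.04,0.03,0.2,1],[0,0,0,0,0,0.3,1],[0,0,0,0,0,0.3,1],[0,0,0,0,0,0.3,1],[0,0,0,0,0,0.2,1],[0,0,0,0,0,0.1,1],[0,0,0,0,0,0,1],[0,0,0,0,0,0,1]]'
python3 - <<'E'
from h import *
e=r.sense()["eef_pos"]; zb=e[2]-26.8
f=grab_frame("wrist");X=world(f)
def q(n,zz,R,d=4):
    t=X[(np.hypot(X[...,0]-456,X[...,1]+74)<R)&(abs(X[...,2]-zz)<d)]
    print(n,len(t),cv2.minAreaRect(t[:,:2].astype(np.float32)),t.max(0)) if len(t)>5 else print(n,len(t))
q("knob",zb+48,14);q("body",zb+30,22,3);q("disc",121.5,32,3)
E
```

```text
clock: 33.03
eef_pos: [455.9, -74.3, 152.9]
tcp_rot: [-3.141, -0.0, 1.569]
contact_force: [1.3, 0.6, -2.1]
opening: 0.451
grasp_force: 50.9
knob 2032 ((455.8887939453125, -74.75990295410156), (19.342056274414062, 19.93151092529297), 17.232852935791016) [465.6484904  -64.18636435 175.40054275]
body 4368 ((455.7754211425781, -73.36830139160156), (38.952911376953125, 37.050838470458984), 0.03337734565138817) [475.25326199 -54.84158278 159.08165308]
disc 2785 ((455.82275390625, -60.160888671875), (28.99063491821289, 54.366539001464844), 88.85096740722656) [482.86173008 -45.73460281 123.7864626 ]
```

```bash
python3 -m inch '[[0,0,0,0,0,0.06,1],[0,0,0,0,0,0.05,1],[0,0,0,0,0,0.03,1],[0,0,0,0,0,0,1],[0,0,0,0,0,0,1]]'|sed -n '1,4p'
python3 -m inch '[[0,0,0,0,0,0.02,1],[0,0,0,0,0,0,1],[0,0,0,0,0,0,1]]'|sed -n '1,4p'
```

```text
clock: 33.5
eef_pos: [455.9, -74.3, 149.5]
tcp_rot: [-3.142, 0.0, 1.569]
contact_force: [0.8, -0.7, -2.7]
clock: 33.75
eef_pos: [455.9, -74.3, 149.0]
tcp_rot: [3.142, 0.0, 1.569]
contact_force: [-0.6, 0.2, -3.1]
```

```bash
python3 -m inch '[[0,0,0,0,0,0.02,1],[0,0,0,0,0,0,1],[0,0,0,0,0,0,1]]'|sed -n '1,4p'
python3 -m inch '[[0,0,0,0,0,0.02,1],[0,0,0,0,0,0,1],[0,0,0,0,0,0,1]]'|sed -n '1,4p'
```

```text
clock: 34.0
eef_pos: [456.1, -74.3, 148.8]
tcp_rot: [3.141, 0.0, 1.569]
contact_force: [-1.5, 0.4, 2.3]
clock: 34.25
eef_pos: [456.2, -74.4, 148.7]
tcp_rot: [3.141, 0.0, 1.569]
contact_force: [-3.0, 0.5, 10.1]
```

```bash
python3 -m inch '[[0,0,0,0,0,-0.02,1],[0,0,0,0,0,0,0.52],[0,0,0,0,0,0,0.45],[0,0,0,0,0,0,0.2],[0,0,0,0,0,0,0],[0,0,0,0,0,0,0],[0,0,0,0,0,0,0],[0,0,0,0,0,0,0]]'
python3 -m inch '[[0,0,0,0,0,-0.2,0],[0,0,0,0,0,-0.6,0],[0,0,0,0,0,-1,0],[0,0,0,0,0,-1,0],[0,0,0,0,0,-1,0],[0,0,0,0,0,-0.5,0],[0,0,0,0,0,0,0],[0,0,0,0,0,0,0]]'
python3 - <<'E'
from h import *
f=grab_frame("side");X=world(f);save(f,"s10",(200,100,400,250),4)
for z in(92,122,152,170):
    t=X[(np.hypot(X[...,0]-456,X[...,1]+74)<50)&(abs(X[...,2]-z)<5)];print(z,np.median(t[:,2]),cv2.minAreaRect(t[:,:2].astype(np.float32)))
E
```

```text
clock: 34.92
eef_pos: [456.0, -74.3, 148.5]
tcp_rot: [3.142, 0.0, 1.569]
contact_force: [0.2, 0.0, -0.6]
opening: 1.002
grasp_force: 0.0
clock: 35.58
eef_pos: [456.2, -74.3, 256.6]
tcp_rot: [3.14, 0.0, 1.569]
contact_force: [-0.1, 0.0, -0.0]
opening: 0.998
grasp_force: 0.0
92 92.18294332066188 ((454.87310791015625, -75.04570007324219), (67.04109191894531, 63.539371490478516), 88.87598419189453)
122 122.23193253099805 ((452.38812255859375, -79.3602066040039), (44.49456787109375, 54.720375061035156), 50.703041076660156)
152 152.08754889866213 ((454.70074462890625, -77.77671813964844), (37.066062927246094, 37.44513702392578), 50.971187591552734)
170 169.43495300307677 ((455.4153747558594, -76.60551452636719), (18.060367584228516, 18.597814559936523), 22.86091423034668)
```

View pics/s10.png

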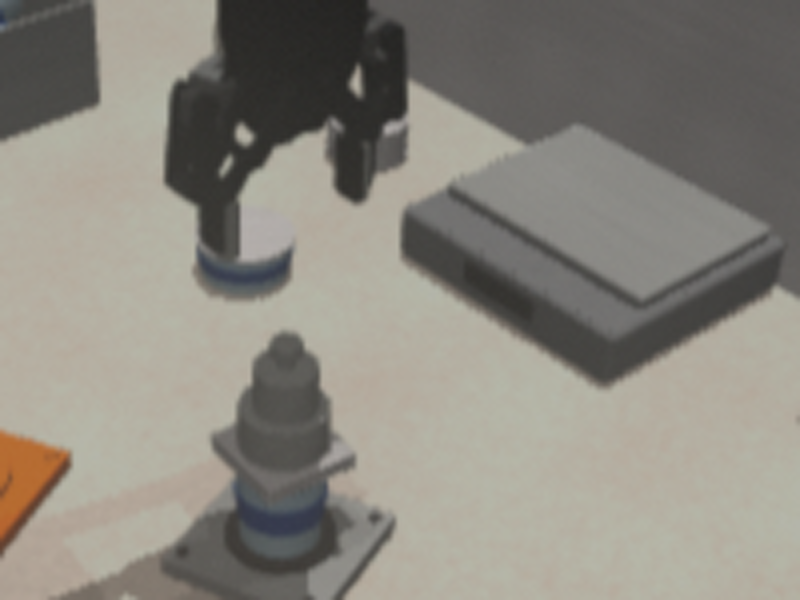

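The stack stands straight and complete, from the knob at (288,345) to the cup at (283,515), and the gripper is clear above it. Handing in.

```bash
python3 -c "
from rig import r
print(r.sign_off())"
```

```text
the job is handed in; nothing more can be done
None
```

The stack (cup, plate, disc weight, knobbed weight) is built on the grey stand in the order asked and handed in at about 36 s; the final side view showed it upright and centred within a few millimetres, and the hand-in returned no verdict.

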